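# Wind the clockwork temperature recorder

## Task

The clockwork temperature recorder on the desk needs its weekly wind: first pull the black-knobbed pen lifter lever over towards the front so that the pen stands clear of the paper chart, and with the pen still clear wind the brass key on top of the drum clockwise, in as many part turns as it takes, until it is fully wound against its stop. Then ease the lever all the way back to its rest under control, never letting its spring snap it over, so that the pen settles softly on the chart again. Do not disturb the bottles, the carton, the pad and the stamp standing round it.

Things in the scene. Friction and masses are not known exactly. Their poses are not given: they have to be found in the camera images.
- recorder: Grey chart recorder fixed on the desk, its cover taken off: bed 158 mm (x) by 308 mm (y), top 22 mm above the desk. Origin at the centre of its underside, z up; its front (-x) faces the robot. Drum on the left (+y), lever at the right end, a thin pen arm 83 mm high across the front between them, a coil sensor in a guard (84 mm high) at recorder x 0.026 to 0.066, y -0.090 to -0.018.
- drum_top (a point): Centre of the metal top of the paper-covered drum (radius 47 mm), 124 mm above the desk, at recorder (0.020, 0.085), on the key's axis. A flat ratchet wheel with its click lies on it, up to 133 mm above the desk.
- key_bow (a point): Centre of the bow (wings) of the brass winding key, on the drum's axis, 165 mm above the desk. The bow is an upright flat bar 79 mm long, 8 mm thick, 26 mm high (152 to 178 mm above the desk), with a round stem of radius 8 mm in the middle; it turns about the vertical, this frame's x runs along it.
- key_tip (a point): A point 36 mm from the key's axis along one wing, 165 mm above the desk (the wing ends 39.5 mm from the axis).
- key (a joint): Winding of the key, rad; grows clockwise seen from above (arrow on the drum's top); at 0 the bow lies along the recorder's x. Its spring pushes back with 0.06 to 0.15 N m; a click catches every 0.52 rad and holds it, dropping back at most one tooth. Stop at 5.47; let go there, it rests on the last tooth at about 5.18. Starts between 0.5 and 2.2.
- lever (a joint): Pen lifter lever, rad: 0 at rest, leaning 0.35 rad away from the front (pen on the chart); 0.70 at the other stop, leaning 0.35 rad to the front (pen clear). Turns about a shaft along recorder y through (-0.034, -0.125, 0.062). An over-centre spring holds it at both ends (about 3 N at the knob) and snaps it over past 0.35 if nothing holds it.
- lever_knob (a point): Middle of the lever's black knob (radius 8.5 mm, 30 mm long along the lever), 83 mm from the shaft; at rest about 140 mm above the desk, at recorder (-0.006, -0.125). The knob ends 96 mm from the shaft.
- pen_arm (a joint): Swing of the pen arm, rad: 0 with the nib on the chart, about 0.12 (nib 20 mm clear) while the lever is fully over. A light spring holds the arm against the drum; the lever pushes it off.
- nib (a point): Tip of the pen, at the front of the drum 83 mm above the desk.
- white_bottle: White plastic bottle, 49 mm wide, 88 mm high, loose; origin at the centre of its base.
- syrup: Brown bottle with a yellow cap, 32 mm wide, 80 mm high, loose; origin at the centre of its base.
- pack_e: Pink and white tablet carton, 60 x 85 x 30 mm, loose, lying flat; origin at the centre of its underside.
- label_pad: Pad of labels, 58 x 86 x 17 mm, loose; origin at the centre of its underside.
- date_stamp: Brown rubber stamp, 26 x 52 mm, 66 mm high, loose, standing; origin at the centre of its underside.

How it is judged:
On the way, in this order (a step that is already met when the one before it is completed fails the run):
1. the lifter lever is pulled over (past 0.6 rad) and the pen stands clear of the chart (arm swung past 0.09 rad) (value of joint lever above 0.6 rad and value of joint pen_arm above 0.09 rad), for 0.2 s.
2. the key is fully wound (past 5.05 rad) while the pen is still clear (all of step 1 and value of joint key above 5.05 rad), for 0.2 s.
At the end, for the whole second after the job is handed in: The key is fully wound and held by its click on the last tooth (past 5.05 rad), the lever is back at its rest (within 0.05 rad) and still, and the pen lies on the chart (within 0.015 rad) (value of joint key above 5.05 rad and value of joint lever below 0.05 rad and value of joint pen_arm below 0.015 rad and velocity of joint lever below 0.1 rad/s and velocity of joint key above -0.1 rad/s); the robot touches nothing.
It fails at once if the lever snaps back towards its rest (faster than 4.5 rad/s past the middle) and slams the pen on to the chart (velocity of joint lever below -4.5 rad/s and value of joint lever between 0.02 and 0.35 rad).
It fails at once if the white bottle, brown bottle, carton, pad or stamp is moved more than 30 mm (distance of any of white_bottle, syrup, pack_e, label_pad, date_stamp from where it was at the start of the episode above 0.03 m).
It also fails if it takes over 64 s, if anything falls off the work surface, if the arm or the gripper's body presses on something with over 40 N, if the wrist force passes 120 N, or if a joint passes its speed limit or range.

## Robot

A 6-joint arm with a two-finger parallel gripper is mounted at the origin on a cart in front of the work surface, level with it; the furniture and walls round the work are solid. World frame = base frame: x ahead of the robot, y to its left, z up, the work surface at z = 0. Lengths are in m, angles in rad, forces in N, time in s.
With the tool pointing down it reaches from about 0.275 to 0.75 m from the base axis. Payload 10.2 kg.
Tool frame: the origin (TCP) lies on the centre line of the jaws, within the pads' length; the fingertips stand 11 mm ahead of it and the grasp point (between the pads) lies 8 mm behind it; z points along the fingers, y is the direction in which the jaws open and shut (so a half turn about z gives the same grasp; the last joint's range is limited). The gripper opens to 88 mm and grips with 3 to 60 N. Pads are 18 mm wide; open, the fingers measure 123 mm over their backs; the gripper's body (75 mm by 187 mm) begins 45 mm behind the grasp point.
Start: joints at [1.099, 0.313, 1.498, -0, 1.331, -0.223], TCP at [0.129, 0.509, 0.25] pointing down, gripper open.
Joint ranges: [-2.94, 2.94], [-0.97, 2.17], [0.19, 2.56], [-1.23, 4.37], [0.02, 3.11], [-2.88, 2.88]. Speed limits (rad/s): [2.39, 2.39, 3.01, 3.14, 3.14, 3.14].

## Interface

Orientations are given as a rotation vector (axis times angle).
In Python, from plant import r gives the robot as it stands.
- The arm moves only by the tool move_arm, never from a script. Its argument "series" is a list that holds one entry, the list of rows, each a list of 6 numbers: the shift along the tool's x, y, z in mm, then the turn, a rotation vector about the tool's x, y, z in degrees. A call has 1 to 8 rows; each row is the pose to reach, as a shift and turn from the pose commanded when the call began, along the tool's axes at that moment; what a row does not reach only later rows make up. A row lasts 1/10 s, in which the tool goes at most 50 mm and 8.59 degrees, less where a joint would pass 70% of its speed; a pose out of reach is approached as far as the arm can. A call with a gripper value outside its range is refused whole. "grip" is the opening, from 0 (shut) to 1 (fully open), set as the call begins (left out, the last holds). The fingers move at their own pace and stop on an object; "squeeze" is the grip in N (left out, the last holds). Time passes only in rows, so rows that repeat a pose let the fingers close. It gives the time, the measured TCP pose, the force and the opening at its end, in the units of the state.
- r.get_state(): the state, without advancing time (a new reading comes with each control period).
- r.snapshot(name): name is "scene" or "top"; returns (picture, depth): 480x640x3 uint8, red, green, blue; 480x640 float32, m along the optical axis (not along the pixel's ray), 0 where there is no reading.
- r.camera_model(name): a dict with "fx", "fy", "cx", "cy" (pixels), "position" and "attitude" of the camera in the world. Camera axes: x right, y down, z forward; pixel columns grow to the right and rows downward; lengths in m; the calibration is good to about 2 mm. A picture is of the moment at which its call begins. camera_model takes no time and is no camera call.
- r.hand_in(): hands the job in, once; it reports no verdict.
The state is a dict: "clock": time; "qpos": joint angles; "qvel": joint speeds; "effort": joint torques, N m; "ee_pos": TCP position; "eef_rot": TCP orientation; "wrist_force": force on the tool from outside, world axes, zero at the start; "ft_torque": the same for the moment, N m; "opening": finger opening in m.
Only numpy, scipy, OpenCV 4.12 (cv2) and the standard library are available. Lean on these libraries where they do the work, as an engineer would, in place of code of your own. Each camera call takes 0.05 s, during which the arm holds its last target. There are 200 camera calls.

## Working session

There is one attempt and no reset: what is moved stays moved. The work goes in short steps, Python scripts to look and compute and a tool call to move; the robot and the scene stay as the last step left them, time stands still between calls to the robot, and variables do not carry over. Pictures are saved under pics/ and viewed, about 8 in all and at most 12, crops included, and the job is handed in when it is done.

Besides the shell and the picture viewer there is one more tool, called by a JSON object that holds its "api" and its "payload", one argument or row to a line. move_arm: Moves the arm, as the interface text tells. Its arguments: {"type":"object","properties":{"series":{"type":"array"},"grip":{"type":"number"},"squeeze":{"type":"number"}},"required":["series"]}

```bash
mkdir -p pics; ls; python3 - <<'E'
from plant import r
import cv2
print(r.get_state())
for n in("scene","top"):
    p,d=r.snapshot(n); cv2.imwrite(f"pics/{n}0.png",p[:,:,::-1]); print(n,r.camera_model(n))
    import numpy as np; np.save(f"pics/{n}0.npy",d)
E
```

```text
pics
{'clock': 0.0, 'qpos': array([ 1.09860152e+00,  3.13453202e-01,  1.49846033e+00,  1.55076384e-05,
        1.33101139e+00, -2.23410007e-01]), 'qvel': array([-0.00072051,  0.00129125,  0.00146211, -0.00045878,  0.00016372,
        0.00050696]), 'effort': array([-1.35000550e-04, -4.02212012e+01, -2.52268338e+01,  6.94041559e-02,
        3.53008078e-02, -1.10059041e-04]), 'ee_pos': array([0.12916846, 0.50861045, 0.24915068]), 'eef_rot': array([-3.89730800e-01, -3.11685236e+00,  1.95905974e-03]), 'wrist_force': array([ 0.06831296, -0.1926529 ,  0.35751719]), 'ft_torque': array([ 0.00674825, -0.01638853,  0.00303116]), 'opening': 0.0883416062463239}
scene {'fx': 571.7446365547747, 'fy': 571.7446365547747, 'cx': 315.20618473725943, 'cy': 245.36595344826657, 'position': array([-0.11481726,  0.63469617,  1.17435727]), 'attitude': array([-0.96615636,  2.49019915, -1.00017713])}
top {'fx': 441.0747322181854, 'fy': 441.0747322181854, 'cx': 311.7350645995647, 'cy': 237.5859639429639, 'position': array([ 0.43662174, -0.10042219,  1.32265931]), 'attitude': array([-2.12245929,  2.17951739, -0.15437354])}
```

View pics/scene0.png

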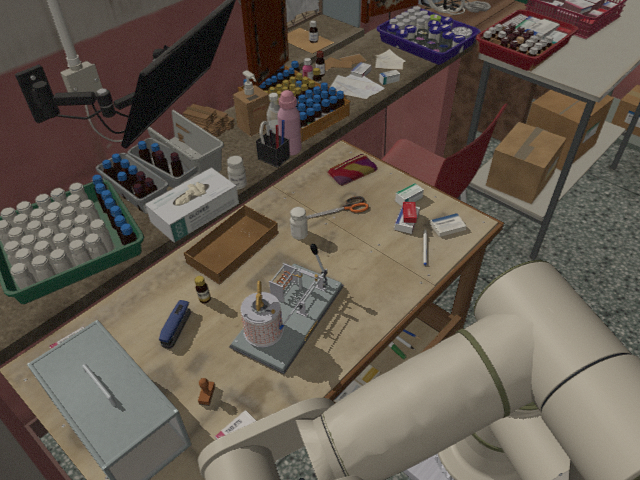

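View pics/top0.png

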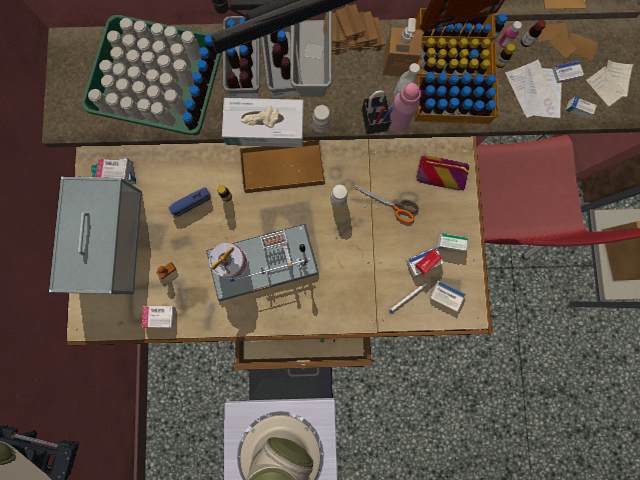

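Scene view: the recorder is near (285,315), with the key at (259,295) and the knob at (314,248). Top view: recorder at (262,263), key near (222,258), knob near (302,248). The loose things stand well to the sides.

```bash
cat > h.py <<'E'
import numpy as np, cv2
from scipy.spatial.transform import Rotation as R
from plant import r
def ray(n,px):
    c=r.camera_model(n); px=np.atleast_2d(px).astype(float)
    v=np.c_[(px[:,0]-c["cx"])/c["fx"],(px[:,1]-c["cy"])/c["fy"],np.ones(len(px))]
    return np.array(c["position"]),R.from_rotvec(c["attitude"]).apply(v)
def plane(n,px,z):
    o,v=ray(n,px); return o+v*((z-o[2])/v[:,2])[:,None]
def tri(p1,p2):
    o1,a=ray("scene",p1);o2,b=ray("top",p2);a=a[0];b=b[0]
    s=np.linalg.lstsq(np.c_[a,-b],o2-o1,rcond=None)[0]
    return (o1+a*s[0]+o2+b*s[1])/2, np.linalg.norm(o1+a*s[0]-o2-b*s[1])
def cloud(n,d):
    v,u=np.mgrid[:480,:640]; o,w=ray(n,np.c_[u.ravel(),v.ravel()])
    return (o+w*d.ravel()[:,None]).reshape(480,640,3)
def proj(n,P):
    c=r.camera_model(n); q=R.from_rotvec(c["attitude"]).inv().apply(np.atleast_2d(P)-c["position"])
    return np.c_[q[:,0]/q[:,2]*c["fx"]+c["cx"],q[:,1]/q[:,2]*c["fy"]+c["cy"]]
E
python3 - <<'E'
from h import *
d=np.load("pics/top0.npy"); P=cloud("top",d)
img=cv2.imread("pics/top0.png"); s=cv2.imread("pics/scene0.png")
# bed corners from bed-top height mask
z=P[...,2]; roi=np.zeros_like(z,bool); roi[215:310,195:330]=1
m=(roi&(z>0.013)&(z<0.2)&(d>0)).astype(np.uint8)
m=cv2.morphologyEx(m,cv2.MORPH_OPEN,np.ones((3,3)))
c=max(cv2.findContours(m,0,2)[0],key=cv2.contourArea)
Q=P[(roi&(abs(z-0.022)<0.006)&(d>0)&(m>0))]
print("bedz",np.median(Q[:,2]),len(Q)); rect=cv2.minAreaRect((Q[:,:2]*1000).astype(np.float32)); print(rect,cv2.boxPoints(rect))
hsv=cv2.cvtColor(img,cv2.COLOR_BGR2HSV)
K=P[roi&(z>0.145)&(z<0.19)]; print("high pts",len(K),K.mean(0) if len(K) else 0)
a=cv2.resize(img[220:305,200:325],None,fx=6,fy=6,interpolation=cv2.INTER_CUBIC)[:, :]
b=cv2.resize(s[235:375,225:350],None,fx=4,fy=4,interpolation=cv2.INTER_CUBIC)
cv2.imwrite("pics/a.png",a); cv2.imwrite("pics/b.png",b)
E
```

```text
bedz 0.020812847647742716 3295
((551.0957641601562, 42.39723205566406), (151.93544006347656, 299.2318115234375), 13.700461387634277) [[ 441.85364  169.7635 ]
 [ 512.72546 -120.95433]
 [ 660.3379   -84.96904]
 [ 589.46606  205.7488 ]]
high pts 166 [0.55482603 0.09646148 0.16597956]
```

View pics/a.png

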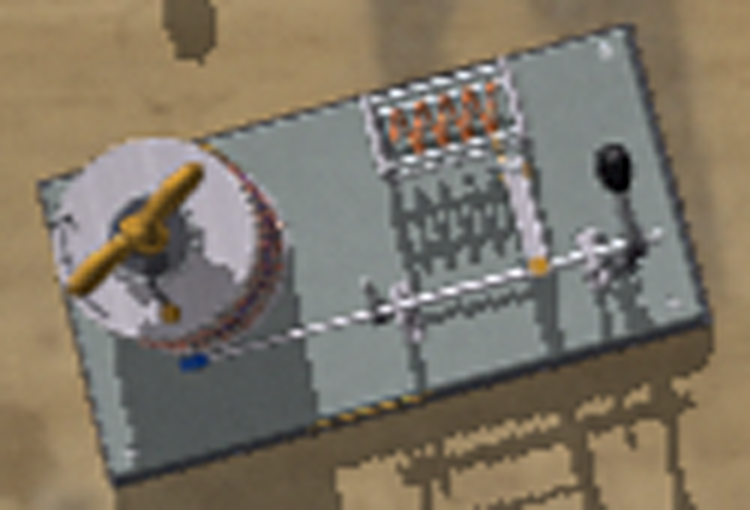

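View pics/b.png

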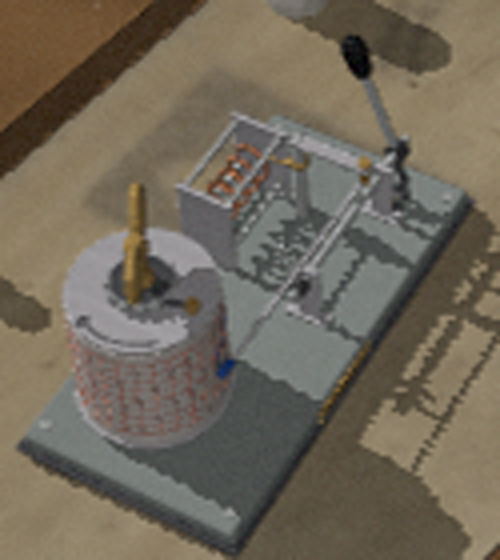

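The crops show the key bow running from about (80,278) to (192,175) in the top crop. That gives a heading near -47° in the world and a key angle near 1.06 rad. The knob is at top-view px (302.5,248) and scene px (314,249). Next I triangulate both and fit the bow's direction.

```bash
cat > meas.py <<'E'
from h import *
def blob(n,img,box,kind):
    u0,v0,u1,v1=box; h=cv2.cvtColor(img,cv2.COLOR_BGR2HSV)
    m=cv2.inRange(h,(12,140,90),(32,255,255)) if kind=="key" else cv2.inRange(h,(0,0,0),(180,255,48))
    k=np.zeros_like(m);k[v0:v1,u0:u1]=m[v0:v1,u0:u1]
    _,l,s,c=cv2.connectedComponentsWithStats(k); i=1+np.argmax(s[1:,4])
    v,u=np.where(l==i); return np.c_[u,v],c[i]
E
python3 - <<'E'
from meas import *
t=cv2.imread("pics/top0.png"); s=cv2.imread("pics/scene0.png")
B={"key":((205,240,245,275),(245,275,280,315)),"knob":((295,240,310,254),(305,240,322,256))}
for k,(bt,bs) in B.items():
    pt,ct=blob("top",t,bt,k); ps,cs=blob("scene",s,bs,k)
    print(k,len(pt),ct,len(ps),cs,"tri",tri(cs,ct))
    if k=="key":
        W=plane("top",pt,.17)[:,:2]; e,v=np.linalg.eigh(np.cov(W.T)); print("bow heading",np.degrees(np.arctan2(v[1,1],v[0,1])),"len",np.ptp(W@v[:,1]),"c@.17",W.mean(0))
P=cloud("top",np.load("pics/top0.npy")); z=P[240:275,205:245].reshape(-1,3); z=z[(z[:,2]>.172)&(z[:,2]<.19)]; print("depth key",len(z),z.mean(0),cv2.minAreaRect((z[:,:2]*1000).astype(np.float32)))
Z=P[240:275,205:245].reshape(-1,3); Z=Z[abs(Z[:,2]-.124)<.004];print("drum top",len(Z),Z.mean(0),cv2.minEnclosingCircle((Z[:,:2]*1000).astype(np.float32)))
Z=P[235:262,290:315].reshape(-1,3); Z=Z[(Z[:,2]>.125)&(Z[:,2]<.165)];print("knob",len(Z),Z.mean(0),np.ptp(Z,axis=0))
E
```

```text
key 75 [222.22666667 257.49333333] 10 [257.7 306.5] tri (array([0.55439907, 0.1358477 , 0.12800166]), np.float64(0.0033291079450617237))
bow heading 134.0343309920594 len 0.0750368996572186 c@.17 [0.55154533 0.12856264]
knob 27 [302.25925926 248.14814815] 55 [313.76363636 248.54545455] tri (array([ 0.57481552, -0.08072388,  0.13906789]), np.float64(0.0014938852525286314))
depth key 62 [0.5517701  0.1291513  0.17669167] ((551.1812744140625, 129.49021911621094), (7.526087284088135, 72.88839721679688), 45.280662536621094)
drum top 530 [0.55232925 0.1282921  0.12324344] ((551.9706420898438, 129.14414978027344), 46.73466110229492)
knob 40 [ 0.57554769 -0.07957496  0.14588568] [0.01775812 0.0135929  0.02256828]
```

```bash
cat > go.py <<'E'
import sys
from h import *
def go(*ts):  # targets: x,y,z (m), heading of tool y (deg), from the present pose
    s=r.get_state(); p=s["ee_pos"]; A=R.from_rotvec(s["eef_rot"])
    y=A.apply([0,1,0]); print("t %.2f"%s["clock"],"pos",p.round(4),"head %.1f"%np.degrees(np.arctan2(y[1],y[0])),"q1,q6",np.degrees(s["qpos"][[0,5]]).round(1),"F",s["wrist_force"].round(1),"T",s["ft_torque"].round(2),"open %.4f"%s["opening"])
    for t in ts:
        h=np.radians(t[3]); yy=np.array([np.cos(h),np.sin(h),0]); zz=np.array([0,0,-1.]); B=R.from_matrix(np.c_[np.cross(yy,zz),yy,zz])
        print(t,(A.inv().apply(np.array(t[:3])-p)*1000).round(1),np.degrees((A.inv()*B).as_rotvec()).round(1))
if __name__=="__main__": go(*[tuple(map(float,a.split(","))) for a in sys.argv[1:]])
E
python3 go.py .575,-.0807,.24,103.7
```

```text
t 0.10 pos [0.1292 0.5087 0.2492] head 75.7 q1,q6 [ 62.9 -12.8] F [-0.2 -0.8  0. ] T [-0.04  0.02  0.03] open 0.0881
(0.575, -0.0807, 0.24, 103.7) [-577.2 -461.4    9.6] [ -0.1  -0.  -28. ]
```

{"api": "move_arm", "payload": {
  "series": [
    [[-577, -461, 0, 0, 0, -28], [-577, -461, 0, 0, 0, -28], [-577, -461, 0, 0, 0, -28], [-577, -461, 0, 0, 0, -28], [-577, -461, 0, 0, 0, -28], [-577, -461, 0, 0, 0, -28], [-577, -461, 0, 0, 0, -28], [-577, -461, 0, 0, 0, -28]]
  ],
  "grip": 0.55
}}

```text
clock: 0.9
ee_pos: [0.361, 0.2027, 0.2498]
eef_rot: [-0.376, 3.119, 0.0]
wrist_force: [1.1, 0.7, 0.2]
opening: 0.0483
```

```bash
python3 go.py .575,-.0807,.24,103.7
```

```text
t 0.90 pos [0.361  0.2027 0.2498] head 103.7 q1,q6 [ 13.  -90.7] F [1.1 0.7 0.2] T [ 0.09 -0.03  0.04] open 0.0483
(0.575, -0.0807, 0.24, 103.7) [-140.6 -326.1    9.8] [0. 0. 0.]
```

{"api": "move_arm", "payload": {
  "series": [
    [[-137, -310, 0, 0, 0, 0], [-137, -310, 0, 0, 0, 0], [-137, -310, 0, 0, 0, 0], [-137, -310, 0, 0, 0, 0], [-137, -310, 0, 0, 0, 0], [-137, -310, 0, 0, 0, 0], [-137, -310, 0, 0, 0, 0], [-137, -310, 0, 0, 0, 0]]
  ]
}}

```text
clock: 1.7
ee_pos: [0.5684, -0.0676, 0.2484]
eef_rot: [0.37, -3.118, 0.0]
wrist_force: [-0.4, 0.2, -0.5]
opening: 0.0484
```

```bash
python3 go.py .575,-.0807,.138,103.7; python3 - <<'E'
from h import *
for n,b in(("scene",(225,200,385,360)),("top",(235,180,355,300))):
    p,d=r.snapshot(n); u0,v0,u1,v1=b; cv2.imwrite(f"pics/{n}1.png",p[:,:,::-1])
a=cv2.imread("pics/scene1.png")[190:330,255:395]; c=cv2.imread("pics/top1.png")[190:310,240:360]
cv2.imwrite("pics/k1.png",np.hstack([cv2.resize(x,(400,400),interpolation=2) for x in(a,c)]))
E
```

```text
t 1.70 pos [ 0.5684 -0.0676  0.2484] head 103.5 q1,q6 [ -18.5 -122. ] F [-0.4  0.2 -0.5] T [ 0.02  0.02 -0.01] open 0.0484
(0.575, -0.0807, 0.138, 103.7) [ -3.4 -14.3 110.4] [ 0.  -0.1 -0.2]
```

View pics/k1.png

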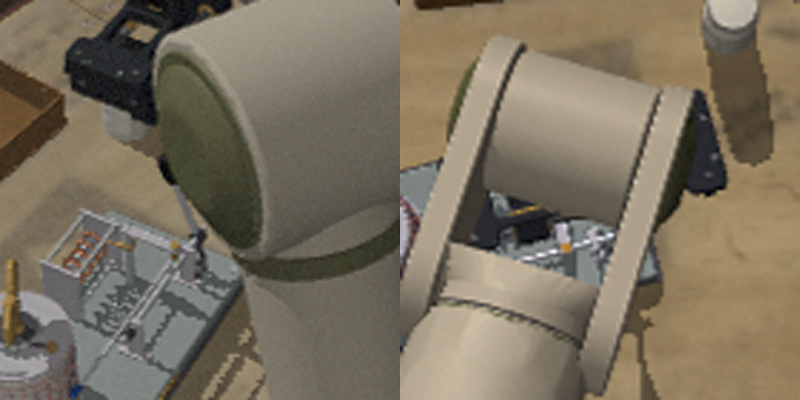

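The arm hides the knob in both views, so I'll rely on the measurement, where triangulation, depth and the recorder's geometry agree to 1 mm. Now I check the settled pose.

```bash
python3 go.py .575,-.0807,.139,103.7
```

```text
t 1.80 pos [ 0.5669 -0.0642  0.2491] head 103.7 q1,q6 [ -18.2 -121.9] F [ 0.2 -0.   0.6] T [0.02 0.01 0.01] open 0.0483
(0.575, -0.0807, 0.139, 103.7) [ -4.2 -18.  110. ] [ 0.1 -0.1 -0. ]
```

{"api": "move_arm", "payload": {
  "series": [
    [[-4, -18, 0, 0, 0, 0], [-4, -18, 45, 0, 0, 0], [-4, -18, 70, 0, 0, 0], [-4, -18, 90, 0, 0, 0], [-4, -18, 110, 0, 0, 0], [-4, -18, 110, 0, 0, 0], [-4, -18, 110, 0, 0, 0]]
  ]
}}

```text
clock: 2.5
ee_pos: [0.5751, -0.0798, 0.1407]
eef_rot: [-0.378, 3.118, -0.0]
wrist_force: [0.6, 0.8, 0.5]
opening: 0.0483
```

```bash
python3 go.py .575,-.0807,.139,103.7
```

```text
t 2.50 pos [ 0.5751 -0.0798  0.1407] head 103.8 q1,q6 [ -19.5 -123.3] F [0.6 0.8 0.5] T [0.05 0.04 0.06] open 0.0483
(0.575, -0.0807, 0.139, 103.7) [ 0.3 -0.9  1.7] [-0.   0.   0.1]
```

{"api": "move_arm", "payload": {
  "series": [
    [[0, -1, 1, 0, 0, 0], [0, -1, 1, 0, 0, 0], [0, -1, 1, 0, 0, 0], [0, -1, 1, 0, 0, 0], [0, -1, 1, 0, 0, 0], [0, -1, 1, 0, 0, 0], [0, -1, 1, 0, 0, 0], [0, -1, 1, 0, 0, 0]]
  ],
  "grip": 0,
  "squeeze": 15
}}

```text
clock: 3.3
ee_pos: [0.5751, -0.0796, 0.1392]
eef_rot: [0.377, -3.118, -0.005]
wrist_force: [-2.9, 9.5, 4.5]
opening: 0.015
```

```bash
python3 go.py
```

```text
t 3.30 pos [ 0.5751 -0.0796  0.1392] head 103.8 q1,q6 [ -19.5 -123.4] F [-2.9  9.5  4.5] T [1.62 0.38 0.01] open 0.0150
```

{"api": "move_arm", "payload": {
  "series": [
    [[3.5, 1, -1, 0, 0, 0], [7, 1, -2, 0, 0, 0], [10.5, 1, -3, 0, 0, 0], [14, 1, -3.7, 0, 0, 0], [17.5, 1, -4.3, 0, 0, 0], [21, 1, -4.7, 0, 0, 0], [25, 1, -5, 0, 0, 0], [28.5, 1, -5, 0, 0, 0]]
  ]
}}

```text
clock: 4.1
ee_pos: [0.5474, -0.0863, 0.1442]
eef_rot: [-0.376, 3.118, 0.003]
wrist_force: [-0.6, 6.5, 1.8]
opening: 0.0156
```

```bash
python3 go.py
```

```text
t 4.10 pos [ 0.5474 -0.0863  0.1442] head 103.8 q1,q6 [ -21.1 -124.9] F [-0.6  6.5  1.8] T [1.04 0.02 0.02] open 0.0156
```

{"api": "move_arm", "payload": {
  "series": [
    [[3.5, 0.5, 0, 0, 0, 0], [7.5, 0.5, 0.4, 0, 0, 0], [11, 0.5, 0.8, 0, 0, 0], [15, 0.5, 1.5, 0, 0, 0], [19, 0.5, 2.3, 0, 0, 0], [23, 0.5, 3.3, 0, 0, 0], [27, 0.5, 4.5, 0, 0, 0], [30.5, 0.5, 5.5, 0, 0, 0]]
  ]
}}

```text
clock: 4.9
ee_pos: [0.5188, -0.0934, 0.1388]
eef_rot: [-0.374, 3.115, 0.002]
wrist_force: [16.1, 13.2, -0.1]
opening: 0.0158
```

```bash
python3 go.py
```

```text
t 4.90 pos [ 0.5188 -0.0934  0.1388] head 103.7 q1,q6 [ -23.  -126.8] F [16.1 13.2 -0.1] T [ 2.02 -2.46  0.01] open 0.0158
```

{"api": "move_arm", "payload": {
  "series": [
    [[-1, 0.5, 0, 0, 0, 0], [-1, 0.5, 0, 0, 0, 0], [-1, 0.5, 0, 0, 0, 0], [-1, 0.5, 0, 0, 0, 0], [-1, 0.5, -20, 0, 0, 0], [-1, 0.5, -60, 0, 0, 0], [-1, 0.5, -100, 0, 0, 0], [-1, 0.5, -110, 0, 0, 0]]
  ],
  "grip": 0.68
}}

```text
clock: 5.7
ee_pos: [0.5197, -0.0939, 0.2525]
eef_rot: [-0.375, 3.113, -0.006]
wrist_force: [-0.4, 1.1, -0.7]
opening: 0.06
```

```bash
python3 go.py .5517,.1292,.24,10
```

```text
t 5.70 pos [ 0.5197 -0.0939  0.2525] head 103.7 q1,q6 [ -23.  -126.7] F [-0.4  1.1 -0.7] T [ 0.07  0.08 -0.01] open 0.0600
(0.5517, 0.1292, 0.24, 10.0) [-84.1 209.2  12. ] [ 0.1  0.4 93.7]
```

{"api": "move_arm", "payload": {
  "series": [
    [[-84, 209, 0, 0, 0.3, 94], [-84, 209, 0, 0, 0.3, 94], [-84, 209, 0, 0, 0.3, 94], [-84, 209, 0, 0, 0.3, 94], [-84, 209, 0, 0, 0.3, 94], [-84, 209, 0, 0, 0.3, 94], [-84, 209, 0, 0, 0.3, 94], [-84, 209, 0, 0, 0.3, 94]]
  ]
}}

```text
clock: 6.5
ee_pos: [0.5503, 0.1299, 0.2474]
eef_rot: [-1.358, -2.828, 0.002]
wrist_force: [0.2, -1.0, 0.4]
opening: 0.0598
```

```bash
python3 - <<'E'
from h import *
p,d=r.snapshot("scene"); cv2.imwrite("pics/s2.png",p[:,:,::-1])
p,d2=r.snapshot("top"); cv2.imwrite("pics/t2.png",p[:,:,::-1])
a=cv2.imread("pics/s2.png")[180:380,190:390]; c=cv2.imread("pics/t2.png")[190:310,190:310]
cv2.imwrite("pics/k2.png",np.hstack([cv2.resize(x,(400,400),interpolation=2) for x in(a,c)]))
E
python3 go.py .5517,.1292,.24,10
```

```text
t 6.60 pos [0.5504 0.1296 0.2476] head 38.9 q1,q6 [  1.4 -37.6] F [-0.8 -0.2  0.1] T [-0.09 -0.01  0.03] open 0.0599
(0.5517, 0.1292, 0.24, 10.0) [-1.2  0.8  7.6] [-0.2 -0.2 28.9]
```

View pics/k2.png

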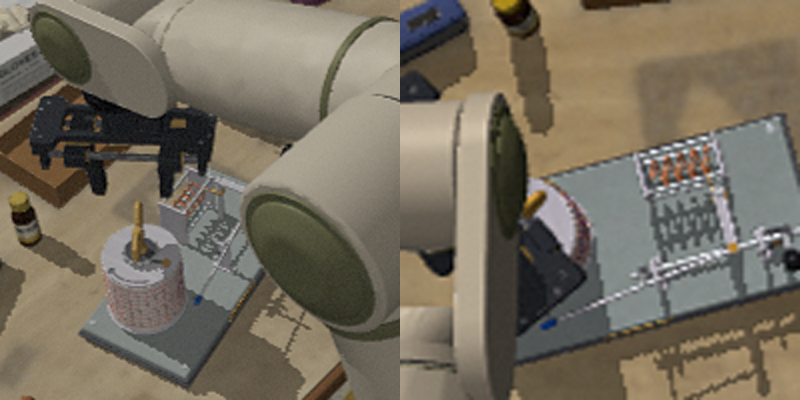

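The knob now sits at the front and the blue nib stands off the drum. Next I centre over the key, turn, and descend.

{"api": "move_arm", "payload": {
  "series": [
    [[-1, 1, 0, 0, 0, 29], [-1, 1, 0, 0, 0, 29], [-1, 1, 10, 0, 0, 29], [-1, 1, 30, 0, 0, 29], [-1, 1, 55, 0, 0, 29], [-1, 1, 75, 0, 0, 29], [-1, 1, 87, 0, 0, 29], [-1, 1, 87, 0, 0, 29]]
  ]
}}

```text
clock: 7.4
ee_pos: [0.5511, 0.1294, 0.1599]
eef_rot: [-2.013, -2.405, 0.005]
wrist_force: [1.2, -0.3, -0.2]
opening: 0.0601
```

```bash
python3 go.py .5517,.1292,.16,10
```

```text
t 7.40 pos [0.5511 0.1294 0.1599] head 10.1 q1,q6 [ 1.3 -8.8] F [ 1.2 -0.3 -0.2] T [-0.04  0.04  0.02] open 0.0601
(0.5517, 0.1292, 0.16, 10.0) [-0.3  0.6 -0.1] [-0.3 -0.1  0.1]
```

{"api": "move_arm", "payload": {
  "series": [
    [[0, 0, 0, 0, 0, 8], [0, 0, 0, 0, 0, 16], [0, 0, 0, 0, 0, 24], [0, 0, 0, 0, 0, 30], [0, 0, 0, 0, 0, 36], [0, 0, 0, 0, 0, 42], [0, 0, 0, 0, 0, 48], [0, 0, 0, 0, 0, 54]]
  ]
}}

```text
clock: 8.2
ee_pos: [0.5523, 0.1299, 0.1626]
eef_rot: [-2.891, -1.224, 0.0]
wrist_force: [1.3, 2.7, -0.6]
opening: 0.0598
```

```bash
python3 go.py .5517,.1292,.16,-150
```

```text
t 8.20 pos [0.5523 0.1299 0.1626] head -44.1 q1,q6 [ 1.4 45.4] F [ 1.3  2.7 -0.6] T [ 0.31 -0.    0.13] open 0.0598
(0.5517, 0.1292, 0.16, -150.0) [-1.   0.1  2.6] [-1.000e-01  1.000e-01  1.059e+02]
```

{"api": "move_arm", "payload": {
  "series": [
    [[0, 0, 2, 0, 0, 8], [0, 0, 2, 0, 0, 16], [0, 0, 2, 0, 0, 24], [0, 0, 2, 0, 0, 32], [0, 0, 2, 0, 0, 40], [0, 0, 2, 0, 0, 48], [0, 0, 2, 0, 0, 56], [0, 0, 2, 0, 0, 64]]
  ]
}}

```text
clock: 9.0
ee_pos: [0.5514, 0.1299, 0.1606]
eef_rot: [-3.101, 0.496, 0.006]
wrist_force: [-5.5, 1.2, 2.7]
opening: 0.0597
```

```bash
python3 go.py .5517,.1292,.16,-154
```

```text
t 9.00 pos [0.5514 0.1299 0.1606] head -108.2 q1,q6 [  1.4 109.5] F [-5.5  1.2  2.7] T [0.27 0.92 0.18] open 0.0597
(0.5517, 0.1292, 0.16, -154.0) [0.5 0.6 0.6] [ 0.1  0.2 45.8]
```

{"api": "move_arm", "payload": {
  "series": [
    [[0, 0, 0, 0, 0, 8], [0, 0, 0, 0, 0, 16], [0, 0, 0, 0, 0, 24], [0, 0, 0, 0, 0, 32], [0, 0, 0, 0, 0, 40], [0, 0, 0, 0, 0, 46], [0, 0, 0, 0, 0, 46]]
  ]
}}

```text
clock: 9.7
ee_pos: [0.5516, 0.1301, 0.1604]
eef_rot: [-2.664, 1.665, 0.006]
wrist_force: [-2.5, 2.9, 0.5]
opening: 0.0597
```

```bash
python3 go.py
```

```text
t 9.70 pos [0.5516 0.1301 0.1604] head -154.0 q1,q6 [  1.4 155.3] F [-2.5  2.9  0.5] T [0.52 0.49 0.11] open 0.0597
```

{"api": "move_arm", "payload": {
  "series": [
    [[0, 0, 0, 0, 0, -6], [0, 0, 0, 0, 0, -14], [0, 0, 0, 0, 0, -22], [0, 0, 0, 0, 0, -30], [0, 0, -30, 0, 0, -30], [0, 0, -65, 0, 0, -30], [0, 0, -80, 0, 0, -30], [0, 0, -80, 0, 0, -30]]
  ]
}}

```text
clock: 10.5
ee_pos: [0.553, 0.1294, 0.2423]
eef_rot: [-3.004, 0.914, -0.004]
wrist_force: [0.4, 0.3, 0.1]
opening: 0.0599
```

{"api": "move_arm", "payload": {
  "series": [
    [[0, 0, 0, 0, 0, -8.5], [0, 0, 0, 0, 0, -17], [0, 0, 0, 0, 0, -25.5], [0, 0, 0, 0, 0, -34], [0, 0, 0, 0, 0, -42.5], [0, 0, 0, 0, 0, -51], [0, 0, 0, 0, 0, -59.5], [0, 0, 0, 0, 0, -68]]
  ]
}}

```text
clock: 11.3
ee_pos: [0.5518, 0.1293, 0.2384]
eef_rot: [-2.998, -0.93, 0.006]
wrist_force: [-0.2, -0.0, -0.4]
opening: 0.0599
```

{"api": "move_arm", "payload": {
  "series": [
    [[0, 0, 0, 0, 0, -8.5], [0, 0, 0, 0, 0, -17], [0, 0, 0, 0, 0, -25.5], [0, 0, 0, 0, 0, -34], [0, 0, 0, 0, 0, -42.5], [0, 0, 0, 0, 0, -51], [0, 0, 0, 0, 0, -59.5], [0, 0, 0, 0, 0, -68]]
  ]
}}

```text
clock: 12.1
ee_pos: [0.5518, 0.1293, 0.2384]
eef_rot: [-1.965, -2.446, 0.003]
wrist_force: [-0.2, 0.5, 0.2]
opening: 0.06
```

```bash
python3 go.py .5517,.1292,.16,71;python3 - <<'E'
from h import *
p,d=r.snapshot("scene"); cv2.imwrite("pics/s3.png",p[:,:,::-1])
p,d2=r.snapshot("top"); cv2.imwrite("pics/t3.png",p[:,:,::-1])
a=cv2.imread("pics/s3.png")[240:350,205:315]; c=cv2.imread("pics/t3.png")[220:320,190:290]
cv2.imwrite("pics/k3.png",np.hstack([cv2.resize(x,(400,400),interpolation=2) for x in(a,c)]))
E
```

```text
t 12.10 pos [0.5518 0.1293 0.2384] head 12.5 q1,q6 [  1.3 -11.2] F [-0.2  0.5  0.2] T [-0.06  0.01  0.02] open 0.0600
(0.5517, 0.1292, 0.16, 71.0) [-0.2  0.2 78.4] [ -0.2  -0.2 -58.5]
```

View pics/k3.png

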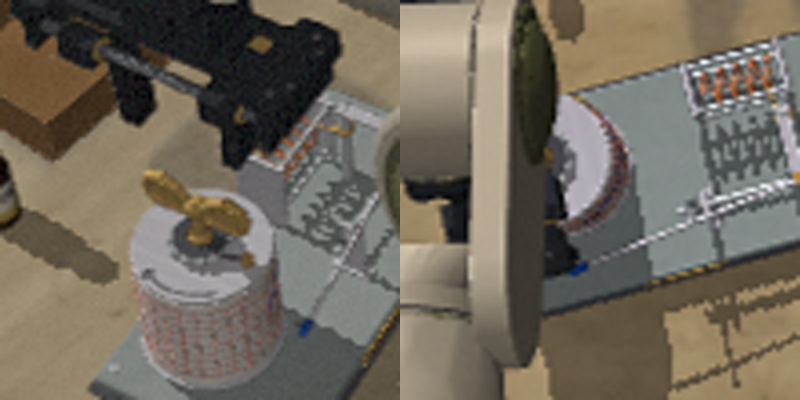

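The key has turned: in the scene view its bow runs from about px (247.6,290) to (271,301). I compute its heading from that.

```bash
python3 - <<'E'
from h import *
W=plane("scene",[(247.6,290),(271,301)],.165); d=W[1]-W[0]; print(W,np.degrees(np.arctan2(d[1],d[0])),np.linalg.norm(d))
E
```

```text
[[0.58147153 0.13540692 0.165     ]
 [0.51845061 0.12181556 0.165     ]] -167.8297434406613 0.06446985331722056
```

{"api": "move_arm", "payload": {
  "series": [
    [[0, 0, 0, 0, 0, -8.5], [0, 0, 0, 0, 0, -17], [0, 0, 0, 0, 0, -25.5], [0, 0, 0, 0, 0, -34], [0, 0, 0, 0, 0, -42.5], [0, 0, 0, 0, 0, -51], [0, 0, 0, 0, 0, -58], [0, 0, 5, 0, 0, -58]]
  ]
}}

```text
clock: 13.0
ee_pos: [0.552, 0.1294, 0.2342]
eef_rot: [-0.547, -3.091, -0.001]
wrist_force: [-0.2, 0.2, -0.4]
opening: 0.0599
```

{"api": "move_arm", "payload": {
  "series": [
    [[0, 0, 15, 0, 0, 0], [0, 0, 30, 0, 0, 0], [0, 0, 50, 0, 0, 0], [0, 0, 65, 0, 0, 0], [0, 0, 73, 0, 0, 0], [0, 0, 73, 0, 0, 0]]
  ]
}}

```text
clock: 13.6
ee_pos: [0.5512, 0.1295, 0.1602]
eef_rot: [-0.549, -3.088, -0.0]
wrist_force: [-0.1, 0.4, 0.1]
opening: 0.0596
```

```bash
python3 go.py .5517,.1292,.16,-15
```

```text
t 13.60 pos [0.5512 0.1295 0.1602] head 69.8 q1,q6 [  1.3 -68.5] F [-0.1  0.4  0.1] T [-0.03 -0.01  0.01] open 0.0596
(0.5517, 0.1292, 0.16, -15.0) [-0.6 -0.1  0.2] [-0.3 -0.2 84.8]
```

Turn on: 64° twice takes the tool heading to about -58°. After that I approach the stop gently.

{"api": "move_arm", "payload": {
  "series": [
    [[0, 0, 0, 0, 0, 8], [0, 0, 0, 0, 0, 16], [0, 0, 0, 0, 0, 24], [0, 0, 0, 0, 0, 32], [0, 0, 0, 0, 0, 40], [0, 0, 0, 0, 0, 48], [0, 0, 0, 0, 0, 56], [0, 0, 0, 0, 0, 64]]
  ]
}}

```text
clock: 14.4
ee_pos: [0.5515, 0.1306, 0.1621]
eef_rot: [-2.108, -2.324, -0.0]
wrist_force: [-2.1, 6.3, 0.2]
opening: 0.0601
```

{"api": "move_arm", "payload": {
  "series": [
    [[0, 0, 0, 0, 0, 8], [0, 0, 0, 0, 0, 16], [0, 0, 0, 0, 0, 24], [0, 0, 0, 0, 0, 32], [0, 0, 0, 0, 0, 40], [0, 0, 0, 0, 0, 48], [0, 0, 0, 0, 0, 56], [0, 0, 0, 0, 0, 64]]
  ]
}}

```text
clock: 15.2
ee_pos: [0.552, 0.1305, 0.1622]
eef_rot: [-3.02, -0.854, 0.001]
wrist_force: [-0.5, 5.4, 0.7]
opening: 0.0603
```

```bash
python3 go.py .5517,.1292,.16,-90
```

```text
t 15.20 pos [0.552  0.1305 0.1622] head -58.4 q1,q6 [ 1.4 59.7] F [-0.5  5.4  0.7] T [0.69 0.09 0.17] open 0.0603
(0.5517, 0.1292, 0.16, -90.0) [-0.9  0.9  2.2] [-0.2  0.  31.6]
```

{"api": "move_arm", "payload": {
  "series": [
    [[0, 1, 1, 0, 0, 6], [0, 1, 1, 0, 0, 12], [0, 1, 1, 0, 0, 18], [0, 1, 1, 0, 0, 24], [0, 1, 1, 0, 0, 28], [0, 1, 1, 0, 0, 31], [0, 1, 1, 0, 0, 31]]
  ]
}}

```text
clock: 15.9
ee_pos: [0.5519, 0.1294, 0.1613]
eef_rot: [-3.139, -0.023, 0.005]
wrist_force: [-3.8, 3.1, 2.4]
opening: 0.06
```

```bash
python3 go.py
```

```text
t 15.90 pos [0.5519 0.1294 0.1613] head -89.2 q1,q6 [ 1.3 90.4] F [-3.8  3.1  2.4] T [0.6  0.75 0.12] open 0.0600
```

{"api": "move_arm", "payload": {
  "series": [
    [[0, 0, 0, 0, 0, 2], [0, 0, 0, 0, 0, 4], [0, 0, 0, 0, 0, 4]]
  ]
}}

```text
clock: 16.2
ee_pos: [0.5518, 0.1294, 0.1613]
eef_rot: [-3.138, 0.086, 0.006]
wrist_force: [-4.6, 3.5, 2.6]
opening: 0.06
```

```bash
python3 go.py
```

```text
t 16.20 pos [0.5518 0.1294 0.1613] head -93.1 q1,q6 [ 1.3 94.4] F [-4.6  3.5  2.6] T [0.6  0.77 0.17] open 0.0600
```

Not at the stop yet, as the torque is still only the spring's. I go on in small steps.

{"api": "move_arm", "payload": {
  "series": [
    [[0, 0, 0, 0, 0, 2], [0, 0, 0, 0, 0, 4], [0, 0, 0, 0, 0, 4]]
  ]
}}

```text
clock: 16.5
ee_pos: [0.5513, 0.1297, 0.1613]
eef_rot: [-3.134, 0.193, 0.008]
wrist_force: [-7.9, 3.8, 5.1]
opening: 0.0595
```

```bash
python3 go.py
```

```text
t 16.50 pos [0.5513 0.1297 0.1613] head -97.0 q1,q6 [ 1.3 98.3] F [-7.9  3.8  5.1] T [0.75 1.24 0.82] open 0.0595
```

{"api": "move_arm", "payload": {
  "series": [
    [[0, 0, 0, 0, 0, 2], [0, 0, 0, 0, 0, 4], [0, 0, 0, 0, 0, 4]]
  ]
}}

```text
clock: 16.8
ee_pos: [0.5513, 0.1298, 0.1614]
eef_rot: [3.128, -0.284, -0.007]
wrist_force: [-6.4, 2.9, 5.0]
opening: 0.0603
```

```bash
python3 go.py
```

```text
t 16.80 pos [0.5513 0.1298 0.1614] head -100.4 q1,q6 [  1.4 101.8] F [-6.4  2.9  5. ] T [0.89 1.16 5.95] open 0.0603
```

The torque rose to 6 N m at heading -100°, so the key is at its stop. Back off and lift.

{"api": "move_arm", "payload": {
  "series": [
    [[0, 0, 0, 0, 0, -4], [0, 0, 0, 0, 0, -10], [0, 0, 0, 0, 0, -18], [0, 0, 0, 0, 0, -26], [0, 0, 0, 0, 0, -34], [0, 0, 0, 0, 0, -42], [0, 0, -20, 0, 0, -42], [0, 0, -50, 0, 0, -42]]
  ]
}}

```text
clock: 17.6
ee_pos: [0.5519, 0.1286, 0.2104]
eef_rot: [-3.026, -0.836, 0.008]
wrist_force: [0.6, -0.0, 0.2]
opening: 0.0599
```

{"api": "move_arm", "payload": {
  "series": [
    [[0, 0, -30, 0, 0, 0], [0, 0, -40, 0, 0, 0], [0, 0, -40, 0, 0, 0]]
  ]
}}

```text
clock: 17.9
ee_pos: [0.5529, 0.1286, 0.2516]
eef_rot: [-3.027, -0.838, -0.0]
wrist_force: [-0.2, -0.2, -1.7]
opening: 0.0599
```

```bash
python3 go.py .5185,-.0935,.25,-76.3;python3 - <<'E'
from h import *
p,d=r.snapshot("scene"); cv2.imwrite("pics/s4.png",p[:,:,::-1])
a=cv2.imread("pics/s4.png")[230:370,205:345]
cv2.imwrite("pics/k4.png",cv2.resize(a,(560,560),interpolation=2))
E
```

```text
t 17.90 pos [0.5529 0.1286 0.2516] head -59.0 q1,q6 [ 1.2 60.3] F [-0.2 -0.2 -1.7] T [ 0.01  0.11 -0.04] open 0.0599
(0.5185, -0.0935, 0.25, -76.3) [-143.8  172.8    1.3] [-0.1 -0.  17.3]
```

View pics/k4.png

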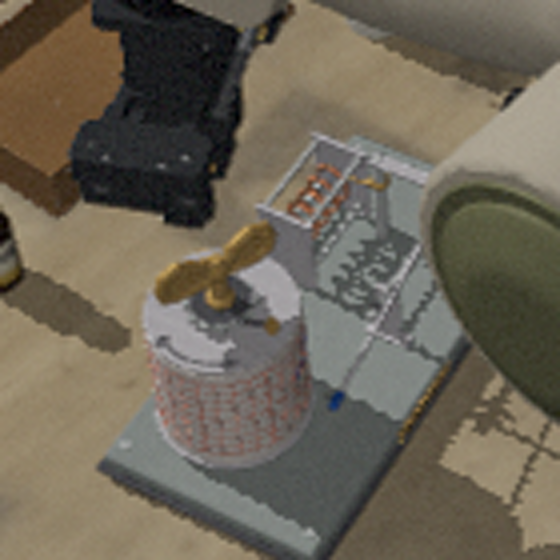

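The bow runs from px (246,302.5) to (273,289.5), and the nib is still clear of the drum. I check the bow's heading while moving to the knob.

```bash
python3 - <<'E'
from h import *
W=plane("scene",[(246.3,302.5),(273,289.5)],.165); d=W[1]-W[0]; print(np.degrees(np.arctan2(d[1],d[0])),"expect -103 mod 180; previous tooth -73",np.linalg.norm(d))
E
```

```text
-104.68943501358454 expect -103 mod 180; previous tooth -73 0.06900171785837719
```

{"api": "move_arm", "payload": {
  "series": [
    [[-144, 173, 0, 0, 0, 17], [-144, 173, 0, 0, 0, 17], [-144, 173, 0, 0, 0, 17], [-144, 173, 0, 0, 0, 17], [-144, 173, 0, 0, 0, 17], [-144, 173, 0, 0, 0, 17], [-144, 173, 0, 0, 0, 17], [-144, 173, 0, 0, 0, 17]]
  ],
  "grip": 0.55
}}

```text
clock: 18.75
ee_pos: [0.5182, -0.0926, 0.2495]
eef_rot: [-3.116, -0.385, 0.006]
wrist_force: [0.4, 0.1, 0.0]
opening: 0.0482
```

```bash
python3 go.py .5193,-.0933,.139,-76.3
```

```text
t 18.75 pos [ 0.5182 -0.0926  0.2495] head -75.9 q1,q6 [-22.9  53. ] F [0.4 0.1 0. ] T [-0.02  0.17  0.03] open 0.0482
(0.5193, -0.0933, 0.139, -76.3) [  1.3   1.2 110.5] [-0.2  0.2  0.4]
```

The bow is at -104.7° against -103° for the last tooth, so the key is fully wound. Descend onto the knob and grip it.

{"api": "move_arm", "payload": {
  "series": [
    [[1, 1, 30, 0, 0, 0], [1, 1, 60, 0, 0, 0], [1, 1, 85, 0, 0, 0], [1, 1, 102, 0, 0, 0], [1, 1, 110, 0, 0, 0], [1, 1, 110, 0, 0, 0], [1, 1, 110, 0, 0, 0]]
  ]
}}

```text
clock: 19.45
ee_pos: [0.5195, -0.0941, 0.141]
eef_rot: [-3.117, -0.384, 0.003]
wrist_force: [0.6, -0.2, -0.6]
opening: 0.0488
```

{"api": "move_arm", "payload": {
  "series": [
    [[0, 0, 0, 0, 0, 0], [0, 0, 0, 0, 0, 0], [0, 0, 0, 0, 0, 0], [0, 0, 0, 0, 0, 0], [0, 0, 0, 0, 0, 0], [0, 0, 0, 0, 0, 0], [0, 0, 0, 0, 0, 0], [0, 0, 0, 0, 0, 0]]
  ],
  "grip": 0,
  "squeeze": 15
}}

```text
clock: 20.25
ee_pos: [0.5188, -0.0933, 0.1404]
eef_rot: [-3.114, -0.383, 0.006]
wrist_force: [-1.5, 6.2, 3.7]
opening: 0.0159
```

```bash
python3 go.py
```

```text
t 20.25 pos [ 0.5188 -0.0933  0.1404] head -76.0 q1,q6 [-23.  53.] F [-1.5  6.2  3.7] T [1.06 0.46 0.02] open 0.0159
```

{"api": "move_arm", "payload": {
  "series": [
    [[3.5, 0, -1, 0, 0, 0], [7, 0, -2, 0, 0, 0], [10.5, 0, -3, 0, 0, 0], [14, 0, -3.7, 0, 0, 0], [17.5, 0, -4.3, 0, 0, 0], [21, 0, -4.7, 0, 0, 0], [25, 0, -5, 0, 0, 0], [28.5, 0, -5, 0, 0, 0]]
  ]
}}

```text
clock: 21.05
ee_pos: [0.5465, -0.0865, 0.1452]
eef_rot: [-3.115, -0.383, 0.007]
wrist_force: [-2.5, 5.7, 3.3]
opening: 0.0152
```

```bash
python3 go.py .575,-.0797,.139,-76
```

```text
t 21.05 pos [ 0.5465 -0.0865  0.1452] head -76.0 q1,q6 [-21.2  54.8] F [-2.5  5.7  3.3] T [ 0.88  0.61 -0.02] open 0.0152
(0.575, -0.0797, 0.139, -76.0) [29.4  0.3  6.1] [-0.2  0.2  0. ]
```

{"api": "move_arm", "payload": {
  "series": [
    [[3.5, 0, 0, 0, 0, 0], [7.5, 0, 0.4, 0, 0, 0], [11, 0, 0.8, 0, 0, 0], [15, 0, 1.5, 0, 0, 0], [19, 0, 2.3, 0, 0, 0], [23, 0, 3.3, 0, 0, 0], [27, 0, 4.5, 0, 0, 0], [30, 0, 5.3, 0, 0, 0]]
  ]
}}

```text
clock: 21.85
ee_pos: [0.5751, -0.0795, 0.1397]
eef_rot: [-3.115, -0.384, 0.01]
wrist_force: [-16.2, 2.2, 12.7]
opening: 0.0154
```

{"api": "move_arm", "payload": {
  "series": [
    [[1, 0, 0, 0, 0, 0], [1, 0, 0, 0, 0, 0], [1, 0, 0, 0, 0, 0]]
  ]
}}

```text
clock: 22.15
ee_pos: [0.5749, -0.0795, 0.1398]
eef_rot: [-3.115, -0.383, 0.013]
wrist_force: [-12.8, 1.8, 8.1]
opening: 0.0156
```

```bash
python3 go.py .575,-.0797,.139,-76
```

```text
t 22.15 pos [ 0.5749 -0.0795  0.1398] head -76.0 q1,q6 [-19.4  56.6] F [-12.8   1.8   8.1] T [0.36 2.14 0.03] open 0.0156
(0.575, -0.0797, 0.139, -76.0) [0.  0.2 0.8] [-0.3  0.5  0. ]
```

The lever is pressed against its rest stop. Release, lift, then move aside for a clear look.

{"api": "move_arm", "payload": {
  "series": [
    [[-1, 0, 0, 0, 0, 0], [-1, 0, 0, 0, 0, 0], [-1, 0, 0, 0, 0, 0], [-1, 0, 0, 0, 0, 0], [-1, 0, -15, 0, 0, 0], [-1, 0, -50, 0, 0, 0], [-1, 0, -90, 0, 0, 0], [-1, 0, -120, 0, 0, 0]]
  ],
  "grip": 0.6
}}

```text
clock: 22.95
ee_pos: [0.5765, -0.0805, 0.2622]
eef_rot: [-3.118, -0.383, 0.002]
wrist_force: [0.3, 0.0, -0.2]
opening: 0.0528
```

{"api": "move_arm", "payload": {
  "series": [
    [[-200, 300, -40, 0, 0, 0], [-200, 300, -40, 0, 0, 0], [-200, 300, -40, 0, 0, 0], [-200, 300, -40, 0, 0, 0], [-200, 300, -40, 0, 0, 0], [-200, 300, -40, 0, 0, 0], [-200, 300, -40, 0, 0, 0], [-200, 300, -40, 0, 0, 0]]
  ]
}}

```text
clock: 23.75
ee_pos: [0.4528, -0.4241, 0.2996]
eef_rot: [-3.118, -0.376, 0.005]
wrist_force: [0.1, -0.8, -1.0]
opening: 0.0529
```

```bash
python3 go.py; python3 - <<'E'
from meas import *
for n in("scene","top"):
    p,d=r.snapshot(n); cv2.imwrite(f"pics/{n}5.png",p[:,:,::-1])
a=cv2.imread("pics/scene5.png")[170:420,150:400]; c=cv2.imread("pics/top5.png")[170:340,140:360]
cv2.imwrite("pics/k5.png",np.hstack([cv2.resize(a,(400,400),interpolation=2),cv2.resize(c,(400,309),interpolation=2) if 0 else cv2.copyMakeBorder(cv2.resize(c,(400,309),interpolation=2),0,91,0,0,0)]))
t=cv2.imread("pics/top5.png"); s=cv2.imread("pics/scene5.png")
print(blob("top",t,(295,240,310,254),"knob")[1],blob("scene",s,(305,240,322,256),"knob")[1],"start was [302.26 248.15] [313.76 248.55]")
E
```

```text
t 23.75 pos [ 0.4528 -0.4241  0.2996] head -76.2 q1,q6 [-53.9  22.4] F [ 0.1 -0.8 -1. ] T [0.02 0.17 0.05] open 0.0529
[302.25925926 248.14814815] [313.76363636 248.54545455] start was [302.26 248.15] [313.76 248.55]
```

View pics/k5.png

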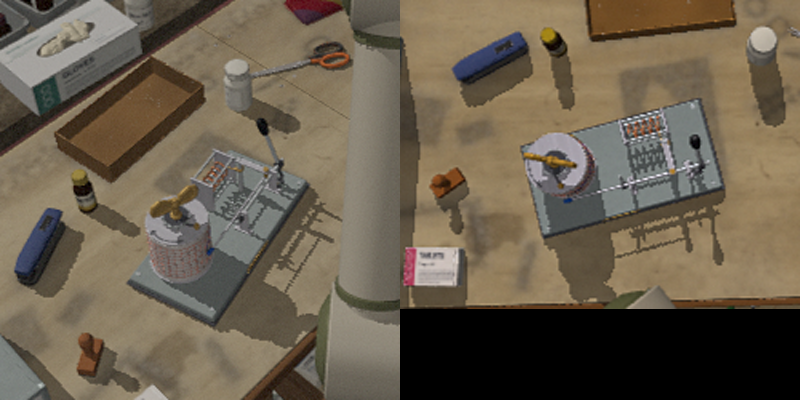

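The knob is at exactly its starting pixels, the nib is back at the drum, and the bow lies across at about the last-tooth angle. The bottles, stamp and carton are where they were. Hand in.

```bash
python3 - <<'E'
from meas import *
pt,_=blob("top",cv2.imread("pics/top5.png"),(205,240,245,275),"key"); W=plane("top",pt,.17)[:,:2]; v=np.linalg.eigh(np.cov(W.T))[1][:,1]
print("bow",np.degrees(np.arctan2(v[1],v[0]))); a=cv2.imread("pics/top0.png").astype(int);b=cv2.imread("pics/top5.png").astype(int)
for n,(u,v) in dict(white=(340,197),syrup=(224,193),stamp=(167,272),carton=(157,317)).items(): print(n,abs(a-b)[v-18:v+18,u-18:u+18].mean().round(1))
print(r.hand_in())
E
```

```text
bow 76.27433767800241
white 7.3
syrup 7.1
stamp 6.8
carton 8.1
the job is handed in; nothing more can be done
None
```

The recorder is wound, the lever is back at rest and the job was handed in at about 24 s; the hand-in reports no verdict.

1. **Lever over:** I gripped the knob and drew it along its arc to the front stop. The pictures showed the nib clear of the drum.
2. **Winding:** I turned the key clockwise in two part turns with the open jaws pushing on both wings. At the stop the torque rose to about 6 N m.
3. **Lever back:** I gripped the knob again and eased it to rest at about 0.4 rad/s. I let go only once it pressed on its stop.

**Last checks:**
- **Key:** the bow lies at 76.3°, against 77° expected on the last tooth, so the key is at about 5.19 rad.
- **Lever and pen:** the knob is at exactly its starting pixels in both views. The nib lies at the drum as far as the picture shows; I did not measure the pen arm's angle.
- **Surroundings:** the two bottles, the stamp and the carton look unmoved. Before and after differ by about 7–8 grey levels at each of the four, with no untouched area measured for comparison. I did not check the label pad on its own; the arm did not work near it.
- **Robot:** it stood clear of everything with no contact force.

One check did not agree: the first two-view measurement of the key was about 40 mm too low. The colour mask had caught only part of the key in the scene view, so I used the top view's mask and depth instead. Those two agreed with each other and with the drum's circle to about 1 mm.

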